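# Fit the grip sleeve on the specimen turntable and turn it to the red post

## Task

Take the orange grip sleeve off the slanted peg of the wooden holder and slide it, slots down, over the upright spindle of the specimen turntable; feel for the cross pin at the spindle's foot, without forcing, until the slots drop over the pin and the sleeve sits fully home. Then use the sleeve to turn the disc the shorter way round until its yellow stripe points at the red-capped post, and let go, leaving the sleeve on. Touch the turntable only with the sleeve and leave the rocks and the bottle beside it where they are.

Things in the scene. Friction and masses are not known exactly. Their poses are not given: they have to be found in the camera images.
- sleeve_center (a point): Orange plastic grip sleeve: a straight tube 100 mm long, outside diameter 44 mm, bore 30 mm, open at both ends, about 0.25 kg. This point is on its axis, half-way along; z runs along the axis to the plain (upper) end. At the start it stands on the holder's slanted peg, leaning 25 degrees from vertical, and must be drawn off along its own axis.
- sleeve_foot (a point): Centre of the sleeve's lower end, 50 mm below its centre along its axis. The foot has four slots, open downward, 12.5 mm wide and 16 mm deep, 90 degrees apart, centred on the sleeve's own +x, +y, -x and -y directions.
- holder_seat (a point): Wooden holder, fixed, about 130 x 100 mm. This point is the centre of the seat on which the sleeve stands, 62 mm above the table. A peg of 26 mm diameter rises 47 mm from it, leaning 25 degrees from vertical. The axes are the holder's: x level to its back, y to its left, z up; the peg points along (-0.423, 0, 0.906), its front being turned roughly to the robot.
- stage: Specimen turntable, fixed: round grey base of 236 mm diameter with a black disc of 180 mm diameter, whose top is 42 mm above the table, turning about the vertical axis. Origin on that axis at table height; z up. Disc, hub, spindle and pin belong to it.
- spindle_top (a point): Top of the turntable's upright steel spindle (26 mm diameter, rounded nose), on the turning axis, 115 mm above the table; z up. When the sleeve is fully home its centre lies 15 mm below this point (and its upper end 35 mm above it).
- flange (a point): Centre of the top of the hub flange (52 mm diameter) at the spindle's foot, 50 mm above the table: the sleeve's foot rests here when home. A brass cross pin, 8 mm thick and 50 mm long, goes through the spindle just above, its top at 62 mm. Its direction differs each time and is not given. Not over the pin, the sleeve stops 12 mm high and must be turned, at most 45 degrees, until it drops.
- disc (a joint): Angle of the disc, rad, anticlockwise positive from above, no stops (it goes round and round). At 0 the yellow stripe points along the turntable's +x axis. Friction of about 0.15 N m holds it where it is left. A seated sleeve turns it through the pin, with about 6 degrees of play to each side.
- stripe_tip (a point): Outer end of the yellow stripe (12 mm wide) painted radially on the disc, 88 mm from the axis, 42 mm above the table.
- red_post_cap (a point): Post with a red cap on the rim of the grey base, fixed, 100 mm from the axis; this point is on its axis in the cap, 53 mm above the table (the post's top is at 60 mm). The stripe starts 37 to 72 degrees from it, to one side or the other.
- white_post_cap (a point): Like the red-capped post, but with a white cap, on the other side: not the target.
- dark_rock_center (a point): Dark rock, 52 x 74 x 47 mm, bystander; the point is 22 mm above its underside.
- blue_bottle_center (a point): Small white dropper bottle with a blue cap, 28 mm diameter, 71 mm tall, bystander; the point is half-way up.
- green_ore_center (a point): Reddish rock with green spots, 44 x 62 x 40 mm, bystander; the point is half-way up.
There are look-alikes about, which are no part of the job. Of the things that look like the part that bears sleeve_center, the larger one is meant.

How it is judged:
On the way, in this order (a step that is already met when the one before it is completed fails the run):
1. the sleeve is drawn off the holder (distance between sleeve_center and holder_seat above 0.12 m), for 0.1 s.
2. the sleeve sits fully home on the spindle, slots over the cross pin (z of sleeve_center in the frame of spindle_top below -0.0115 m and horizontal distance between sleeve_center and spindle_top below 0.004 m and angle between sleeve_center's own z axis and vertical below 0.07 rad), for 0.2 s.
3. the sleeve, still home, has turned the disc until the stripe points at the red-capped post (all of step 2 and horizontal distance between stripe_tip and red_post_cap below 0.0175 m), for 0.2 s.
At the end, for the whole second after the job is handed in: The sleeve stands upright (within 4 degrees) on the spindle, its foot within 3.5 mm of the hub flange and its axis within 4 mm of the spindle's; the yellow stripe points at the red-capped post within about 8 degrees; sleeve and disc are at rest and released (all of step 3 and linear speed of sleeve below 0.01 m/s and velocity of joint disc between -0.03 and 0.03 rad/s); the robot touches nothing.
It fails at once if the stripe is turned the long way round (more than about 105 degrees away from the red-capped post) (horizontal distance between stripe_tip and red_post_cap above 0.15 m).
It fails at once if the robot itself touches the turntable (contact force between any of the fingers, the arm and stage above 1 N).
It fails at once if the sleeve is forced against the turntable with more than 60 N (contact force between sleeve and stage above 60 N).
It fails at once if a bystander (dark rock, blue-capped bottle, green-spotted rock) is moved more than 20 mm (distance of any of dark_rock_center, blue_bottle_center, green_ore_center from where it was at the start of the episode above 0.02 m).
It also fails if it takes over 54 s, if anything falls off the work surface, if the arm or the gripper's body presses on something with over 40 N, if the wrist force passes 120 N, or if a joint passes its speed limit or range.

## Robot

A 6-joint arm with a two-finger parallel gripper is mounted at the origin on a cart in front of the work surface, level with it; the furniture and walls round the work are solid. World frame = base frame: x ahead of the robot, y to its left, z up, the work surface at z = 0. Lengths are in m, angles in rad, forces in N, time in s.
With the tool pointing down it reaches from about 0.425 to 0.95 m from the base axis. Payload 3.5 kg.
Tool frame: the origin (TCP) lies between the finger pads; the fingertips stand 14 mm ahead of it and the grasp point (between the pads) lies 5 mm behind it; z points along the fingers, y is the line along which they close (so a half turn about z gives the same grasp; the last joint's range is limited). The gripper opens to 85 mm and grips with 20 to 120 N. Pads are 22 mm wide; open, the fingers measure 114 mm over their backs; the gripper's body (76 mm by 85 mm) begins 54 mm behind the grasp point. The pads swing forward as they close: fully open they stand 13 mm farther back than shut.
Start: joints at [-1.444, 0.286, 1.577, -0, 1.279, -0.15], TCP at [0.184, -0.649, 0.245] pointing down, gripper open.
Joint ranges: [-2.77, 2.77], [-0.9, 2.22], [0.21, 2.48], [-1.53, 4.67], [0.24, 2.81], [-2.84, 2.84]. Speed limits (rad/s): [2.79, 2.79, 3.14, 3.14, 3.14, 3.14].

## Interface

Orientations are given as a unit quaternion [x, y, z, w].
In Python, from plant import * gives the robot as it stands.
- The arm moves only by the tool step_arm, never from a script. Its argument "commands" is a list of rows, each an object of numbers: "gripper": the gripper's target within -1 to 1 (shut at 1, half-way at 0, fully open at -1); "x", "y", "z": the shift along the tool's x, y, z in mm; "spin": the turn about the tool's z in degrees. A call has exactly 10 rows; each row shifts and turns the commanded pose from where the row before left it, along the tool's axes as they then stand; what a row does not reach is not made up. A row lasts 1/10 s, in which the tool goes at most 50 mm and 8.59 degrees, less where a joint would pass 70% of its speed; a pose out of reach is approached as far as the arm can. A call with a gripper value outside its range is refused whole. The fingers move at their own pace and stop on an object; "force" is the grip in N (left out, the last holds). Time passes only in rows, so rows that do not move let the fingers close, or fill a call up. It gives the time, the measured TCP pose, the force, the opening and the grip force at its end, in the units of the state.
- get_state(): the state, without advancing time (a new reading comes with each control period).
- read_camera(name): name is "side" or "top"; returns a dict with "color" (384x512x3 uint8, red, green, blue), "z_map" (384x512 float32, m along the optical axis (not along the pixel's ray), 0 where there is no reading), "fx", "fy", "cx", "cy" (pixels), "eye" and "attitude" of the camera in the world. Camera axes: x right, y up, looking along -z (the intrinsics and any distortion apply to the point x, -y, -z); pixel columns grow to the right and rows downward; lengths in m; the calibration is good to about 2 mm. A picture is of the moment at which its call begins.
- sign_off(): hands the job in; it is judged then, once.
The state is a dict: "time": time; "qpos": joint angles; "dq": joint speeds; "joint_efforts": joint torques, N m; "eef_pos": TCP position; "tcp_rot": TCP orientation; "contact_force": force on the tool from outside, world axes, zero at the start; "wrist_torque": the same for the moment, N m; "opening": opening from 0.0 (shut) to 1.0 (fully open); "finger_force": force on a finger pad.
Only numpy, scipy, OpenCV 4.12 (cv2) and the standard library are available. Lean on these libraries where they do the work, as an engineer would, in place of code of your own. Each camera call takes 0.05 s, during which the arm holds its last target. There are 200 camera calls.

## Working session

There is one attempt and no reset: what is moved stays moved. The work goes in short steps, Python scripts to look and compute and a tool call to move; the robot and the scene stay as the last step left them, time stands still between calls to the robot, and variables do not carry over. Pictures are saved under pics/ and viewed, at most 10 in all, crops included, and the job is handed in when it is done.

Besides the shell and the picture viewer there is one more tool, called after "Call:" as a command line: name --argument value ..., lists and objects as JSON in quotes. step_arm: Moves the arm, as the interface text tells. Its arguments: {"type":"object","properties":{"commands":{"type":"array"},"force":{"type":"number"}},"required":["commands"]}

```bash
ls; mkdir -p pics; cat > h.py <<'E'
from plant import *
import numpy as np, cv2, pickle
from scipy.spatial.transform import Rotation as R
def look(n,save=None):
    c=read_camera(n); pickle.dump(c,open(n+'.pkl','wb'))
    if save: cv2.imwrite('pics/'+save,c['color'][:,:,::-1])
    return c
def att(c):
    a=np.array(c['attitude']); return a if a.shape==(3,3) else R.from_quat(a).as_matrix()
def ray(c,u,v):
    d=np.array([(u-c['cx'])/c['fx'],-(v-c['cy'])/c['fy'],-1.0]); return np.array(c['eye']),att(c)@d
def onz(c,u,v,z):
    e,d=ray(c,u,v); return e+d*(z-e[2])/d[2]
def pts(c):
    h,w=c['z_map'].shape; u,v=np.meshgrid(np.arange(w),np.arange(h)); Z=c['z_map']
    p=np.stack([(u-c['cx'])/c['fx']*Z,-(v-c['cy'])/c['fy']*Z,-Z],-1)
    return p@att(c).T+np.array(c['eye'])
E
python3 - <<'E'
from h import *
for n in ('side','top'):
    c=look(n,n+'0.png'); print({k:(v if not hasattr(v,'shape') or v.size<17 else v.shape) for k,v in c.items()})
print(get_state())
E
```

```text
pics
{'color': (384, 512, 3), 'z_map': (384, 512), 'fx': 402.01022692784125, 'fy': 402.01022692784125, 'cx': 248.8199556507509, 'cy': 195.46619414396548, 'eye': array([ 0.48334622, -0.73943971,  0.79955091]), 'attitude': array([ 0.39560141, -0.02414584, -0.05442637,  0.91649019])}
{'color': (384, 512, 3), 'z_map': (384, 512), 'fx': 395.60664084516304, 'fy': 395.60664084516304, 'cx': 258.86349436764914, 'cy': 192.6906750835737, 'eye': array([0.36491505, 0.02241781, 1.29926963]), 'attitude': array([ 0.06454935, -0.06143426, -0.70051631,  0.70805092])}
{'time': 0.1, 'qpos': array([-1.44397935e+00,  2.87086122e-01,  1.57804278e+00, -3.11074452e-05,
        1.27858781e+00, -1.50016622e-01]), 'dq': array([-0.00095775, -0.00287413, -0.00432711, -0.00051109,  0.00050653,
       -0.00081866]), 'joint_efforts': array([ 4.88093174e-04, -4.07299411e+01, -2.93697631e+01, -1.63320851e-04,
        3.42872074e-03,  6.80090992e-06]), 'eef_pos': array([ 0.18442338, -0.64872791,  0.24407284]), 'tcp_rot': array([ 9.90434501e-01,  1.37979606e-01, -2.56956646e-06, -1.06212975e-03]), 'contact_force': array([-0.57950587, -0.37736982, -0.26357864]), 'wrist_torque': array([ 0.01420835, -0.02128669,  0.01425318]), 'finger_force': 0.0, 'opening': 1.0024053400582968}
```

View pics/side0.png

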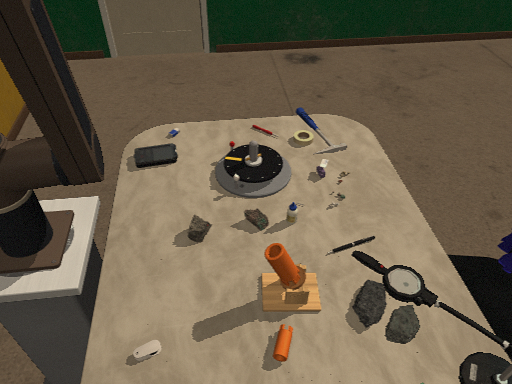

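View pics/top0.png

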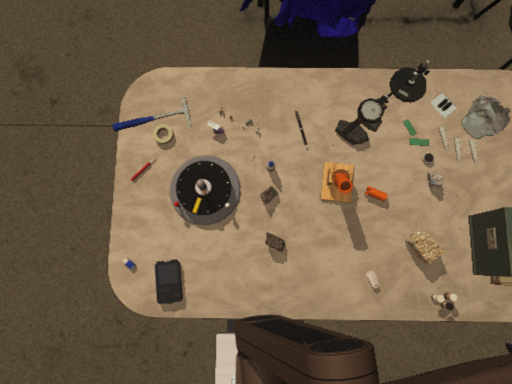

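The side view shows the sleeve at (285,268) on its holder and the turntable at (253,165), with the red post at (232,145) and the stripe at (233,158). In the top view the turntable is at (204,188), the red post at (178,204), the stripe at (197,206), the white post at (227,205) and the sleeve at (342,182). The small orange tube at (377,194) is the look-alike.

```bash
python3 - <<'E'
from h import *
from scipy.optimize import least_squares
P={}
for n in('side','top'):
    c=pickle.load(open(n+'.pkl','rb')); p=pts(c); hsv=cv2.cvtColor(c['color'],cv2.COLOR_RGB2HSV)
    m=cv2.inRange(hsv,(4,190,90),(14,255,255))
    k,l,s,ce=cv2.connectedComponentsWithStats(m)
    for i in range(1,k):
        if s[i,4]>20:
            q=p[l==i]; print(n,'orange',s[i],q.mean(0).round(4),q.min(0).round(3),q.max(0).round(3))
    i=1+np.argmax(s[1:,4]); e=cv2.erode((l==i).astype(np.uint8),np.ones((3,3))); q=p[e>0]; P[n]=q
    # yellow, red
    for nm,lo,hi in(('yellow',(22,170,120),(32,255,255)),('red',(0,190,90),(3,255,255)),('red2',(174,150,90),(180,255,255))):
        k,l,s,ce=cv2.connectedComponentsWithStats(cv2.inRange(hsv,lo,hi))
        for i in range(1,k):
            if s[i,4]>4: print(n,nm,s[i],ce[i].round(1),p[l==i].mean(0).round(4),onz(c,*ce[i],.042 if nm=='yellow' else .055).round(4))
    # spindle top & disc: heights
    reg=(p[...,0]>.3)&(p[...,0]<.75)
    # disc cloud: z in .036...048
    b=(slice(150,228),slice(165,245)) if n=='top' else (slice(135,200),slice(205,300))
    q=p[b].reshape(-1,3); col=c['color'][b].reshape(-1,3)
    dk=(col.max(1)<45)&(abs(q[:,2]-.042)<.012)
    pp=q[dk]; print(n,'disc',dk.sum(),pp.mean(0).round(4),((pp.min(0)+pp.max(0))/2).round(4),np.ptp(pp,axis=0).round(3))
    hi=q[:,2]>.08; print(n,'spindle hi',hi.sum(),q[hi].mean(0).round(4),q[hi].min(0).round(4),q[hi].max(0).round(4))
Q=np.vstack([P['side'],P['top']])
def f(v):
    d=np.array([np.sin(v[2])*np.cos(v[3]),np.sin(v[2])*np.sin(v[3]),np.cos(v[2])]); r=Q-np.array([v[0],v[1],.12])
    x=np.linalg.norm(r-np.outer(r@d,d),axis=1); return np.minimum(abs(x-.022),abs(x-.015)+.001)
m=Q.mean(0)
s=least_squares(f,[m[0],m[1],np.radians(25),np.arctan2(-(m[1]),-m[0])],loss='soft_l1',f_scale=.002)
v=s.x;d=np.array([np.sin(v[2])*np.cos(v[3]),np.sin(v[2])*np.sin(v[3]),np.cos(v[2])]);o=np.array([v[0],v[1],.12])
print('axis pt@z.12',o,'lean',np.degrees(v[2]),'az',np.degrees(v[3]),d,'res',np.median(f(v)))
for n in P: t=(P[n]-o)@d; print(n,len(t),np.percentile(t,[0,2,98,100]).round(4))
E
```

```text
side orange [265 243  35  43 798] [ 0.6149 -0.2389  0.1215] [ 0.483 -0.739  0.055] [ 0.658 -0.198  0.8  ]
side orange [273 325  20  36 448] [ 0.5981 -0.3645  0.0252] [ 0.483 -0.739 -0.   ] [ 0.624 -0.323  0.8  ]
side yellow [225 157  17   4  37] [233.3 158.1] [0.5524 0.2289 0.042 ] [0.5525 0.2289 0.042 ]
side red [253 125  12   6  14] [258.5 127.5] [0.659  0.4353 0.0076] [0.6485 0.365  0.055 ]
side red [266 130   6   4   9] [268.4 131.6] [0.6896 0.4053 0.0085] [0.6774 0.338  0.055 ]
side red [230 142   4   3  11] [231.6 143.1] [0.553  0.2865 0.0567] [0.5531 0.2888 0.055 ]
side disc 1357 [0.6111 0.1931 0.0406] [0.61   0.207  0.0384] [0.177 0.178 0.015]
side spindle hi 134 [ 0.5807 -0.0086  0.2567] [ 0.4833 -0.7394  0.0803] [0.6219 0.2174 0.7996]
top orange [333 171  20  22 242] [ 0.6143 -0.2217  0.1274] [ 0.365 -0.283 -0.004] [0.659 0.022 1.299]
top orange [365 187  22  14 165] [ 0.5948 -0.3512  0.0321] [ 0.365 -0.385 -0.001] [0.618 0.022 1.299]
top yellow [193 198   8  15  63] [196.3 204.7] [0.5502 0.2298 0.0418] [0.5502 0.2297 0.042 ]
top red [132 163  18  17  35] [140.1 171.1] [0.6674 0.4286 0.0074] [0.6562 0.4137 0.055 ]
top red [175 202   3   4   9] [176.1 203.7] [0.5504 0.2913 0.059 ] [0.551  0.2921 0.055 ]
top disc 1856 [0.6083 0.2084 0.0409] [0.6069 0.2097 0.0398] [0.173 0.174 0.016]
top spindle hi 99 [0.5358 0.1549 0.4563] [0.3649 0.0224 0.0804] [0.6208 0.2229 1.2993]
axis pt@z.12 [ 0.60987124 -0.22807081  0.12      ] lean 24.3557866909824 az 173.4786074539246 [-0.40973313  0.04683817  0.91100217] res 0.0008314343098060305
side 599 [-0.0608 -0.0547  0.035   0.647 ]
top 120 [-0.0619 -0.0498  0.0373  1.1864]
```

```bash
python3 - <<'E'
from h import *
ims=[]
for n,b in(('side',(140,200,210,300)),('top',(150,225,160,250))):
    c=pickle.load(open(n+'.pkl','rb')); p=pts(c); ok=(c['z_map']>0)
    q=p[ok]; 
    near=np.hypot(q[:,0]-.608,q[:,1]-.209)<.035
    h=q[near]; 
    t=h[(h[:,2]>.106)&(h[:,2]<.125)]; print(n,'top',len(t),np.median(t,0).round(4),t.min(0).round(4),t.max(0).round(4))
    t=h[(h[:,2]>.065)&(h[:,2]<.106)]; print(n,'shaft',len(t),t.mean(0).round(4))
    # grey base rim: ellipse by radial extent
    d=np.hypot(q[:,0]-.608,q[:,1]-.209); r=q[(d<.14)&(q[:,2]>.012)&(q[:,2]<.05)]
    print(n,'base',((r.min(0)+r.max(0))/2).round(4),np.ptp(r,axis=0).round(4))
    hs=cv2.cvtColor(c['color'],cv2.COLOR_RGB2HSV); y=cv2.inRange(hs,(20,120,90),(34,255,255))>0
    y&=ok&(np.hypot(p[...,0]-.608,p[...,1]-.209)<.1); yy=p[y]; yy=yy[(abs(yy[:,2]-.042)<.006)]
    print(n,'stripe',len(yy),yy.mean(0).round(4)); mu=yy.mean(0)[:2]; w,V=np.linalg.eigh(np.cov((yy[:,:2]-mu).T)); print('dir',np.degrees(np.arctan2(V[1,1],V[0,1])))
    ims.append(cv2.resize(c['color'][b[0]:b[1],b[2]:b[3],::-1],(540,360 if n=='side' else 450),interpolation=cv2.INTER_CUBIC)[:290 if n=='side' else 310])
cv2.imwrite('pics/crop.png',np.vstack(ims))
E
```

```text
side top 38 [0.6081 0.2054 0.1112] [0.5976 0.1981 0.1067] [0.6183 0.2174 0.1158]
side shaft 101 [0.6085 0.2001 0.0864]
side base [0.6149 0.1962 0.031 ] [0.2119 0.204  0.038 ]
side stripe 47 [0.5527 0.2283 0.0419]
dir 163.9070134776665
top top 51 [0.6077 0.2122 0.111 ] [0.5958 0.2006 0.1063] [0.6208 0.2229 0.1187]
top shaft 29 [0.6018 0.2057 0.0873]
top base [0.6073 0.2127 0.031 ] [0.2257 0.2218 0.038 ]
top stripe 72 [0.5498 0.2296 0.0418]
dir 162.1512468407213
```

View pics/crop.png

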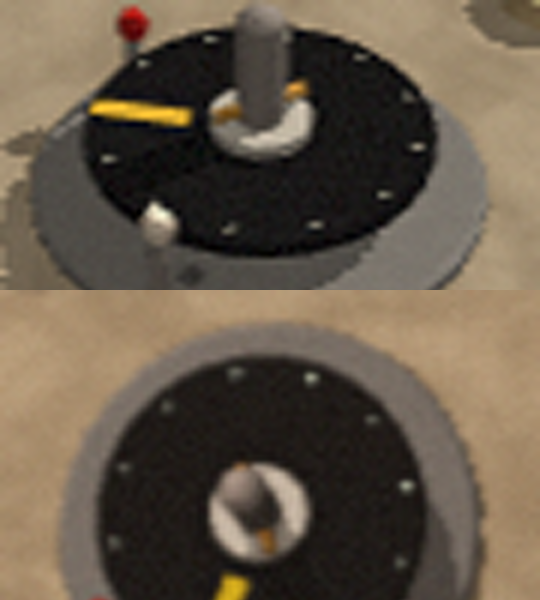

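The crop shows the brass pin's ends in the side view at (228,113) and (298,88), and in the top view at (240,468) and (267,541).

```bash
python3 - <<'E'
from h import *
for n,a,b in(('side',(247.5,158.3),(259.2,154.2)),('top',(199.5,179.2),(204,191.3))):
    c=pickle.load(open(n+'.pkl','rb')); A=onz(c,*a,.06);B=onz(c,*b,.06); d=B-A; print(A.round(4),B.round(4),np.degrees(np.arctan2(d[1],d[0]))%180,np.linalg.norm(d))
# move to pregrasp
d=np.array([-.41,.047,.911]); foot=np.array([.6361,-.2311,.062]); g=foot+.075*d; print('grasp',g)
s=get_state(); Rm=R.from_quat(s['tcp_rot']).as_matrix(); print(Rm.round(3), s['eef_pos'])
tgt=g+np.array([0,0,-.005]) ; print('tcp target',tgt,'tool shift mm',(Rm.T@(tgt-s['eef_pos'])*1000).round(1))
E
```

```text
[0.5928 0.2001 0.06  ] [0.6301 0.2158 0.06  ] 22.805831910633035 0.04046581915794339
[0.6303 0.2198 0.06  ] [0.591 0.204 0.06 ] 21.95989475653718 0.04233465373389419
grasp [ 0.60535  -0.227575  0.130325]
[[ 0.962  0.273 -0.   ]
 [ 0.273 -0.962  0.002]
 [ 0.    -0.002 -1.   ]] [ 0.18442338 -0.64872791  0.24407284]
tcp target [ 0.60535  -0.227575  0.125325] tool shift mm [ 520.  -289.8  119.5]
```

```bash
cat >> h.py <<'E'
def plan(tgt,yaw=None,n=10,spin=None):
    """rows (tool axes, mm/deg) from the current pose to tgt, tool pointing down; yaw = azimuth of tool x"""
    s=get_state(); M=R.from_quat(s['tcp_rot']).as_matrix(); y0=np.degrees(np.arctan2(M[1,0],M[0,0]))
    if spin is None: spin=0 if yaw is None else -((yaw-y0+180)%360-180)
    st=(np.array(tgt)-s['eef_pos'])/n*1000
    print('yaw',y0.round(2),'spin',round(spin,1),'total tool mm',(M.T@(np.array(tgt)-s['eef_pos'])*1000).round(1))
    for i in range(n):
        a=np.radians(y0-spin/n*i); print(round(st[0]*np.cos(a)+st[1]*np.sin(a),0),round(st[0]*np.sin(a)-st[1]*np.cos(a),0),round(-st[2],1),round(spin/n,2))
E
python3 -c "
from h import *
plan([.605,-.228,.245],n=20,spin=-157.7)"
```

```text
yaw 15.86 spin -157.7 total tool mm [ 5.196e+02 -2.898e+02 -2.000e-01]
26.0 -14.0 -0.0 -7.88
28.0 -11.0 -0.0 -7.88
29.0 -7.0 -0.0 -7.88
30.0 -3.0 -0.0 -7.88
30.0 1.0 -0.0 -7.88
29.0 5.0 -0.0 -7.88
28.0 9.0 -0.0 -7.88
27.0 13.0 -0.0 -7.88
25.0 17.0 -0.0 -7.88
22.0 20.0 -0.0 -7.88
19.0 23.0 -0.0 -7.88
16.0 25.0 -0.0 -7.88
12.0 27.0 -0.0 -7.88
9.0 28.0 -0.0 -7.88
5.0 29.0 -0.0 -7.88
0.0 30.0 -0.0 -7.88
-4.0 30.0 -0.0 -7.88
-8.0 29.0 -0.0 -7.88
-12.0 27.0 -0.0 -7.88
-15.0 26.0 -0.0 -7.88
```

Call:
step_arm --commands '[{"x": 26,"y": -14,"z": 0,"spin": -7.9,"gripper": -1},{"x": 28,"y": -11,"z": 0,"spin": -7.9,"gripper": -1},{"x": 29,"y": -7,"z": 0,"spin": -7.9,"gripper": -1},{"x": 30,"y": -3,"z": 0,"spin": -7.9,"gripper": -1},{"x": 30,"y": 1,"z": 0,"spin": -7.9,"gripper": -1},{"x": 29,"y": 5,"z": 0,"spin": -7.9,"gripper": -1},{"x": 28,"y": 9,"z": 0,"spin": -7.9,"gripper": -1},{"x": 27,"y": 13,"z": 0,"spin": -7.9,"gripper": -1},{"x": 25,"y": 17,"z": 0,"spin": -7.9,"gripper": -1},{"x": 22,"y": 20,"z": 0,"spin": -7.9,"gripper": -1}]' --force 40

```text
time: 1.1
eef_pos: [0.3955, -0.4365, 0.2447]
tcp_rot: [0.674, 0.738, 0.0, -0.0]
contact_force: [0.3, -0.6, -0.0]
opening: 0.999
finger_force: 0.0
```

Call:
step_arm --commands '[{"x": 19,"y": 23,"z": 0,"spin": -7.9,"gripper": -1},{"x": 16,"y": 25,"z": 0,"spin": -7.9,"gripper": -1},{"x": 12,"y": 27,"z": 0,"spin": -7.9,"gripper": -1},{"x": 9,"y": 28,"z": 0,"spin": -7.9,"gripper": -1},{"x": 5,"y": 29,"z": 0,"spin": -7.9,"gripper": -1},{"x": 0,"y": 30,"z": 0,"spin": -7.9,"gripper": -1},{"x": -4,"y": 30,"z": 0,"spin": -7.9,"gripper": -1},{"x": -8,"y": 29,"z": 0,"spin": -7.9,"gripper": -1},{"x": -12,"y": 27,"z": 0,"spin": -7.9,"gripper": -1},{"x": -15,"y": 26,"z": 0,"spin": -7.9,"gripper": -1}]'

```text
time: 2.1
eef_pos: [0.6057, -0.2258, 0.2446]
tcp_rot: [0.051, 0.999, 0.0, -0.001]
contact_force: [-0.0, -0.5, 0.7]
opening: 1.0
finger_force: 0.0
```

```bash
python3 -c "
from h import *
plan([.605,-.228,.126],yaw=173.5,n=1)
print(get_state())"
```

```text
yaw 174.18 spin 0.7 total tool mm [  0.4  -2.3 118.6]
0.0 -2.0 118.6 0.68
{'time': 2.1, 'qpos': array([-5.13586546e-01,  2.25641238e-01,  1.65124714e+00, -7.66930539e-05,
        1.26584034e+00, -1.98285407e+00]), 'dq': array([ 0.46054119,  0.24780493, -0.29148353, -0.00120411,  0.0440325 ,
       -0.90653853]), 'joint_efforts': array([-1.35864515e+00, -3.92216957e+01, -2.82576317e+01,  2.05032789e-02,
        1.67490001e-02,  4.86076064e-01]), 'eef_pos': array([ 0.60571396, -0.22584357,  0.24461391]), 'tcp_rot': array([ 5.07310737e-02,  9.98712188e-01,  2.20888949e-04, -5.24600865e-04]), 'contact_force': array([-0.03895775, -0.48268832,  0.66829335]), 'wrist_torque': array([0.0001744 , 0.00718809, 0.01971768]), 'finger_force': 0.0, 'opening': 0.9997838193059547}
```

Call:
step_arm --commands '[{"x": 0,"y": 0,"z": 0,"gripper": -1},{"z": 20,"gripper": -1},{"z": 20,"gripper": -1},{"z": 20,"gripper": -1},{"z": 20,"gripper": -1},{"z": 20,"gripper": -1},{"z": 18,"gripper": -1},{"gripper": -1},{"gripper": 1},{"gripper": 1}]' --force 40

```text
invalid input
```

```bash
python3 -c "
from h import *
plan([.605,-.228,.126],yaw=173.5,n=1)
c=look('side','s1.png')
cv2.imwrite('pics/s1c.png',cv2.resize(c['color'][200:350,200:380,::-1],None,fx=3,fy=3))
print(get_state())"
```

```text
yaw 174.18 spin 0.7 total tool mm [  0.4  -2.3 118.6]
0.0 -2.0 118.6 0.68
{'time': 2.15, 'qpos': array([-0.50844678,  0.22718555,  1.64941183,  0.00350729,  1.26523022,
       -1.98555897]), 'dq': array([-0.03973377, -0.02801155,  0.03346306, -0.03222217,  0.01103578,
        0.16703212]), 'joint_efforts': array([ -3.705879  , -38.06583524, -28.21281195,  -0.55139339,
         0.13645442,  -0.18138641]), 'eef_pos': array([ 0.60807499, -0.22248004,  0.24461856]), 'tcp_rot': array([4.73520399e-02, 9.98876856e-01, 1.54964096e-03, 6.39661612e-04]), 'contact_force': array([0.13174103, 0.21384915, 1.14087182]), 'wrist_torque': array([ 0.04759747,  0.04176892, -0.03358695]), 'finger_force': 0.0, 'opening': 1.0034924748789342}
```

View pics/s1c.png

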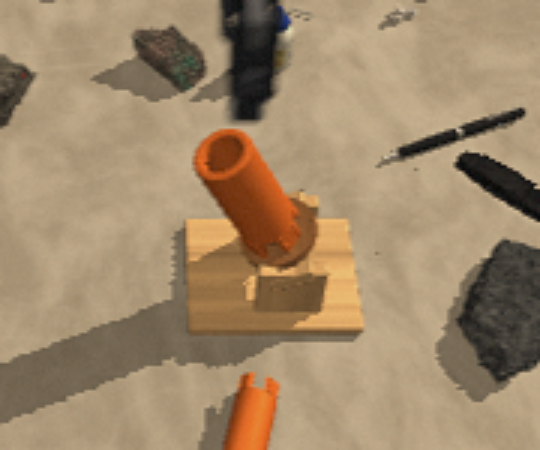

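The picture shows the sleeve's upper rim at (222,157), the foot with slot gaps near (255,245) and (292,232), and the gripper above at (250,60). My call was refused, so the next one gives every key in every row.

Call:
step_arm --commands '[{"x": 3,"y": -5,"z": 0,"spin": 0.7,"gripper": -1},{"x": 0,"y": 0,"z": 20,"spin": 0,"gripper": -1},{"x": 0,"y": 0,"z": 20,"spin": 0,"gripper": -1},{"x": 0,"y": 0,"z": 20,"spin": 0,"gripper": -1},{"x": 0,"y": 0,"z": 20,"spin": 0,"gripper": -1},{"x": 0,"y": 0,"z": 20,"spin": 0,"gripper": -1},{"x": 0,"y": 0,"z": 19,"spin": 0,"gripper": -1},{"x": 0,"y": 0,"z": 0,"spin": 0,"gripper": -1},{"x": 0,"y": 0,"z": 0,"spin": 0,"gripper": 1},{"x": 0,"y": 0,"z": 0,"spin": 0,"gripper": 1}]' --force 40

```text
time: 3.15
eef_pos: [0.6021, -0.2326, 0.1279]
tcp_rot: [0.06, 0.998, -0.001, 0.001]
contact_force: [-0.4, -0.0, 0.4]
opening: 0.689
finger_force: 0.0
```

Call:
step_arm --commands '[{"x": 0,"y": 0,"z": 0,"spin": 0,"gripper": 1},{"x": 0,"y": 0,"z": 0,"spin": 0,"gripper": 1},{"x": 0,"y": 0,"z": 0,"spin": 0,"gripper": 1},{"x": 0,"y": 0,"z": 0,"spin": 0,"gripper": 1},{"x": 0,"y": 0,"z": 0,"spin": 0,"gripper": 1},{"x": 0,"y": 0,"z": 0,"spin": 0,"gripper": 1},{"x": 0,"y": 0,"z": 0,"spin": 0,"gripper": 1},{"x": 0,"y": 0,"z": 0,"spin": 0,"gripper": 1},{"x": 0,"y": 0,"z": 0,"spin": 0,"gripper": 1},{"x": 0,"y": 0,"z": 0,"spin": 0,"gripper": 1}]'

```text
time: 4.15
eef_pos: [0.6027, -0.2285, 0.1294]
tcp_rot: [0.06, 0.998, 0.003, 0.001]
contact_force: [-1.2, 9.0, 7.7]
opening: 0.51
finger_force: 40.5
```

```bash
python3 -c "
from h import *
print(get_state())"
```

```text
{'time': 4.15, 'qpos': array([-0.52176567,  0.33389418,  1.7401458 ,  0.00688306,  1.06910549,
       -1.97618685]), 'dq': array([-2.31206570e-03, -2.67900768e-04,  6.03999746e-05,  1.19896144e-03,
        1.97747764e-04,  1.15092034e-03]), 'joint_efforts': array([ -5.40223181, -35.61972857, -26.18730962,  -1.73792325,
        -1.58946857,   0.11897704]), 'eef_pos': array([ 0.60272475, -0.22848747,  0.12939372]), 'tcp_rot': array([5.98089811e-02, 9.98204982e-01, 3.04498374e-03, 6.54208353e-04]), 'contact_force': array([-1.24546915,  9.02447317,  7.65907797]), 'wrist_torque': array([1.8912335 , 0.19976289, 0.12078668]), 'finger_force': 40.45155136613175, 'opening': 0.5100648130514448}
```

Call:
step_arm --commands '[{"x": 0,"y": 4,"z": 0,"spin": 0,"gripper": 1},{"x": 2.1,"y": 0,"z": -4.7,"spin": 0,"gripper": 1},{"x": 2.1,"y": 0,"z": -4.7,"spin": 0,"gripper": 1},{"x": 2.1,"y": 0,"z": -4.7,"spin": 0,"gripper": 1},{"x": 2.1,"y": 0,"z": -4.7,"spin": 0,"gripper": 1},{"x": 2.1,"y": 0,"z": -4.7,"spin": 0,"gripper": 1},{"x": 2.1,"y": 0,"z": -4.7,"spin": 0,"gripper": 1},{"x": 2.1,"y": 0,"z": -4.7,"spin": 0,"gripper": 1},{"x": 2.1,"y": 0,"z": -4.7,"spin": 0,"gripper": 1},{"x": 0,"y": 0,"z": 0,"spin": 0,"gripper": 1}]' --force 30

```text
time: 5.15
eef_pos: [0.5847, -0.2257, 0.1649]
tcp_rot: [0.06, 0.998, -0.0, -0.001]
contact_force: [-0.4, 0.1, -1.3]
opening: 0.515
finger_force: 39.1
```

Call:
step_arm --commands '[{"x": -4,"y": 0,"z": -1.7,"spin": 0,"gripper": 1},{"x": -4,"y": 0,"z": -1.7,"spin": 0,"gripper": 1},{"x": -4,"y": 0,"z": -1.4,"spin": 0,"gripper": 1},{"x": -4,"y": 0,"z": -1.2,"spin": 0,"gripper": 1},{"x": -4,"y": 0,"z": -1,"spin": 0,"gripper": 1},{"x": -4,"y": 0,"z": -0.7,"spin": 0,"gripper": 1},{"x": -4,"y": 0,"z": -0.5,"spin": 0,"gripper": 1},{"x": -4,"y": 0,"z": -0.3,"spin": 0,"gripper": 1},{"x": -2,"y": 0,"z": 0,"spin": 0,"gripper": 1},{"x": 0,"y": 0,"z": 0,"spin": 0,"gripper": 1}]'

```text
time: 6.15
eef_pos: [0.6167, -0.2283, 0.1699]
tcp_rot: [0.059, 0.998, 0.002, -0.005]
contact_force: [-5.8, 1.8, -3.4]
opening: 0.516
finger_force: 36.4
```

```bash
python3 -c "
from h import *
c=look('side')
cv2.imwrite('pics/s2c.png',cv2.resize(c['color'][180:340,200:380,::-1],None,fx=3,fy=3))
print(get_state()['contact_force'])"
```

```text
[-4.0418899   2.29508905 -3.86298535]
```

View pics/s2c.png

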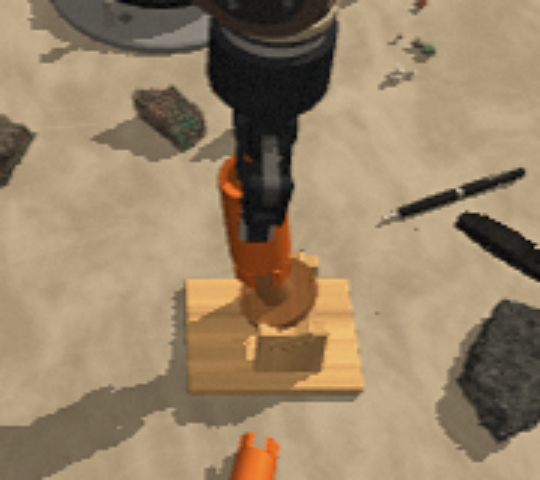

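The sleeve is held with its foot still over the peg tip at (265,285), and it has pivoted most of the way upright. I'll push a little further, then lift clear and measure.

Call:
step_arm --commands '[{"x": -2,"y": 0,"z": 0,"spin": 0,"gripper": 1},{"x": -2,"y": 0,"z": 0,"spin": 0,"gripper": 1},{"x": -2,"y": 0,"z": 0,"spin": 0,"gripper": 1},{"x": -1,"y": 0,"z": 0,"spin": 0,"gripper": 1},{"x": 0,"y": 0,"z": -6,"spin": 0,"gripper": 1},{"x": 0,"y": 0,"z": -12,"spin": 0,"gripper": 1},{"x": 0,"y": 0,"z": -16,"spin": 0,"gripper": 1},{"x": 0,"y": 0,"z": -16,"spin": 0,"gripper": 1},{"x": 0,"y": 0,"z": 0,"spin": 0,"gripper": 1},{"x": 0,"y": 0,"z": 0,"spin": 0,"gripper": 1}]'

```text
time: 7.2
eef_pos: [0.627, -0.2309, 0.2245]
tcp_rot: [0.06, 0.998, -0.001, 0.002]
contact_force: [0.0, -1.5, -2.6]
opening: 0.507
finger_force: 36.1
```

```bash
cat >> h.py <<'E'
from scipy.optimize import least_squares
def sleeve(tcp,names=('side','top')):
    Q=[]
    for n in names:
        c=look(n); p=pts(c); m=cv2.inRange(cv2.cvtColor(c['color'],cv2.COLOR_RGB2HSV),(4,170,60),(14,255,255))>0
        m&=(c['z_map']>0)&(np.hypot(p[...,0]-tcp[0],p[...,1]-tcp[1])<.07); Q.append(p[m]); print(n,m.sum())
    Q=np.vstack(Q); o=np.array(tcp); 
    def dv(v): d=np.array([v[2],v[3],1]); return d/np.linalg.norm(d)
    def f(v):
        r=Q-o-[v[0],v[1],0]; d=dv(v); return np.linalg.norm(r-np.outer(r@d,d),axis=1)-.022
    v=least_squares(f,[0,0,0,0],loss='soft_l1',f_scale=.0015).x; r=np.median(abs(f(v)))
    t=(Q-o-[v[0],v[1],0])@dv(v)
    print('axis at tcp z',(o[:2]+v[:2]).round(4),'tilt x,y deg',np.degrees(np.arctan(v[2:])).round(1),'res',r.round(4),'ends',np.percentile(t,[1,99]).round(4))
E
python3 -c "
from h import *
s=get_state();sleeve(s['eef_pos']);print(s['eef_pos'],s['contact_force'])"
```

```text
side 700
top 11
axis at tcp z [ 0.6275 -0.2339] tilt x,y deg [-5.  -2.3] res 0.0012 ends [-0.1716  0.0608]
[ 0.62697779 -0.23086665  0.22452896] [ 0.01915353 -1.47146609 -2.56831878]
```

```bash
python3 -c "
from h import *
plan([.50,-.14,.086],n=1)"
```

```text
yaw 173.16 spin 0 total tool mm [135.7  74.6 136.1]
136.0 75.0 136.0 0.0
```

Call:
step_arm --commands '[{"x": 27,"y": 15,"z": 0,"spin": 0,"gripper": 1},{"x": 27,"y": 15,"z": 0,"spin": 0,"gripper": 1},{"x": 27,"y": 15,"z": 10,"spin": 0,"gripper": 1},{"x": 27,"y": 15,"z": 20,"spin": 0,"gripper": 1},{"x": 28,"y": 15,"z": 25,"spin": 0,"gripper": 1},{"x": 0,"y": 0,"z": 25,"spin": 0,"gripper": 1},{"x": 0,"y": 0,"z": 25,"spin": 0,"gripper": 1},{"x": 0,"y": 0,"z": 21,"spin": 0,"gripper": 1},{"x": 0,"y": 0,"z": 8,"spin": 0,"gripper": 1},{"x": 0,"y": 0,"z": 2,"spin": 0,"gripper": 1}]' --force 20

```text
time: 8.3
eef_pos: [0.4991, -0.1393, 0.0849]
tcp_rot: [0.06, 0.998, 0.001, -0.002]
contact_force: [0.1, -0.3, -2.9]
opening: 0.509
finger_force: 36.1
```

Call:
step_arm --commands '[{"x": 0,"y": 0,"z": 1,"spin": 0,"gripper": 1},{"x": 0,"y": 0,"z": 1,"spin": 0,"gripper": 1},{"x": 0,"y": 0,"z": 1,"spin": 0,"gripper": 1},{"x": 0,"y": 0,"z": 1,"spin": 0,"gripper": 1},{"x": 0,"y": 0,"z": 1,"spin": 0,"gripper": 1},{"x": 0,"y": 0,"z": 0,"spin": 0,"gripper": 1},{"x": 0,"y": 0,"z": 0,"spin": 0,"gripper": 1},{"x": 0,"y": 0,"z": 0,"spin": 0,"gripper": 1},{"x": 0,"y": 0,"z": 0,"spin": 0,"gripper": 1},{"x": 0,"y": 0,"z": 0,"spin": 0,"gripper": 1}]'

```text
time: 9.3
eef_pos: [0.5001, -0.1398, 0.0815]
tcp_rot: [0.06, 0.998, -0.0, 0.0]
contact_force: [0.5, 0.5, -3.1]
opening: 0.512
finger_force: 36.1
```

Call:
step_arm --commands '[{"x": 0,"y": 0,"z": 1.5,"spin": 0,"gripper": 1},{"x": 0,"y": 0,"z": 1.5,"spin": 0,"gripper": 1},{"x": 0,"y": 0,"z": 1.5,"spin": 0,"gripper": 1},{"x": 0,"y": 0,"z": 1.5,"spin": 0,"gripper": 1},{"x": 0,"y": 0,"z": 1.5,"spin": 0,"gripper": 1},{"x": 0,"y": 0,"z": 1.5,"spin": 0,"gripper": 1},{"x": 0,"y": 0,"z": 1.5,"spin": 0,"gripper": 1},{"x": 0,"y": 0,"z": 0,"spin": 0,"gripper": 1},{"x": 0,"y": 0,"z": 0,"spin": 0,"gripper": 1},{"x": 0,"y": 0,"z": 0,"spin": 0,"gripper": 1}]'

```text
time: 10.3
eef_pos: [0.5037, -0.1406, 0.0763]
tcp_rot: [0.06, 0.998, -0.0, 0.003]
contact_force: [-1.2, 3.7, 19.2]
opening: 0.515
finger_force: 38.3
```

Call:
step_arm --commands '[{"x": 0,"y": 0,"z": -4,"spin": 0,"gripper": 1},{"x": 0,"y": 0,"z": 0,"spin": 0,"gripper": 1},{"x": 0,"y": 0,"z": 0,"spin": 0,"gripper": -0.4},{"x": 0,"y": 0,"z": 0,"spin": 0,"gripper": -0.4},{"x": 0,"y": 0,"z": 0,"spin": 0,"gripper": -0.4},{"x": 0,"y": 0,"z": 0,"spin": 0,"gripper": -0.4},{"x": 0,"y": 0,"z": 0,"spin": 0,"gripper": -0.4},{"x": 0,"y": 0,"z": 0,"spin": 0,"gripper": -0.4},{"x": 0,"y": 0,"z": 0,"spin": 0,"gripper": -0.4},{"x": 0,"y": 0,"z": 0,"spin": 0,"gripper": -0.4}]'

```text
time: 11.3
eef_pos: [0.5001, -0.1398, 0.0749]
tcp_rot: [0.06, 0.998, 0.0, 0.0]
contact_force: [-0.9, -0.3, -0.1]
opening: 0.704
finger_force: 0.0
```

```bash
python3 -c "
from h import *
s=get_state();sleeve(s['eef_pos']);print(s['eef_pos'],s['contact_force'])
c=pickle.load(open('side.pkl','rb'))
M=att(c);d=M.T@(s['eef_pos']-c['eye']);u=int(c['cx']-c['fx']*d[0]/d[2]);v=int(c['cy']+c['fy']*d[1]/d[2]);print(u,v)
cv2.imwrite('pics/s3c.png',cv2.resize(c['color'][max(v-50,0):v+50,u-60:u+60,::-1],None,fx=5,fy=5,interpolation=cv2.INTER_CUBIC))"
```

```text
side 334
top 0
axis at tcp z [ 0.5027 -0.1434] tilt x,y deg [-2.8 -2.1] res 0.0008 ends [-0.0715  0.0649]
[ 0.50010099 -0.13981178  0.07492446] [-0.94455087 -0.30821773 -0.12296285]
224 246
```

View pics/s3c.png

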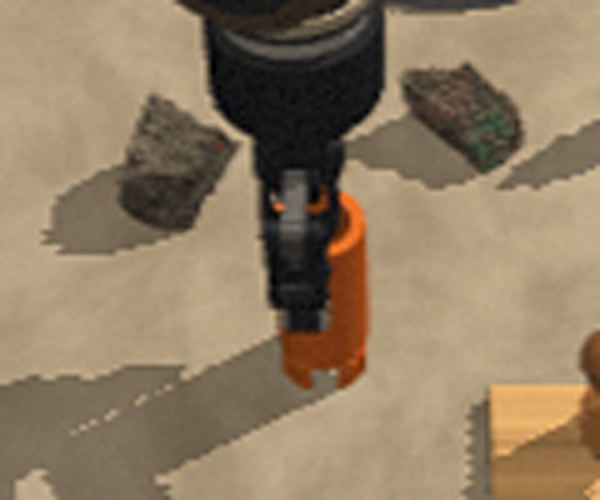

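The sleeve stands upright on the table. Its foot spans x = 283–368 at y ≈ 375, one slot faces the camera at (325,378) and another is near the right edge at (365,355). I'll measure its position and slot angle.

```bash
python3 - <<'E'
from h import *
c=pickle.load(open('side.pkl','rb')); p=pts(c)
m=cv2.inRange(cv2.cvtColor(c['color'],cv2.COLOR_RGB2HSV),(4,150,50),(16,255,255))>0
m&=(c['z_map']>0)&(np.hypot(p[...,0]-.5,p[...,1]+.14)<.06)
Q=p[m&(p[...,2]<.098)&(p[...,2]>.005)]
f=lambda v: np.hypot(Q[:,0]-v[0],Q[:,1]-v[1])-.022
s=least_squares(f,[.503,-.14],loss='soft_l1',f_scale=.0015); print('upright axis',s.x,np.median(abs(f(s.x))))
# lower part: orange per (azimuth,z)
az=np.degrees(np.arctan2(Q[:,1]-s.x[1],Q[:,0]-s.x[0]))
low=Q[:,2]<.014
print(np.histogram(az[low],bins=np.arange(-180,61,8)))
v0=np.where(m.any(1))[0].max()
for v in range(v0-14,v0+1): print(v,''.join('#' if x else '.' for x in m[v,210:245]))
for z in(0,.008):
  for a in (-180,-90,0): 
    w=np.array([s.x[0]+.022*np.cos(np.radians(a)),s.x[1]+.022*np.sin(np.radians(a)),z]); d=att(c).T@(w-c['eye']); print(z,a,c['cx']-c['fx']*d[0]/d[2]-210,c['cy']+c['fy']*d[1]/d[2])
E
```

```text
upright axis [ 0.5047324  -0.14171982] 0.0005679751053721017
(array([0, 0, 0, 1, 2, 3, 2, 2, 3, 0, 0, 0, 0, 2, 2, 2, 2, 1, 1, 1, 0, 0,
       0, 0, 0, 0, 0, 0, 0, 0]), array([-180, -172, -164, -156, -148, -140, -132, -124, -116, -108, -100,
        -92,  -84,  -76,  -68,  -60,  -52,  -44,  -36,  -28,  -20,  -12,
         -4,    4,   12,   20,   28,   36,   44,   52,   60]))
259 ....................########.......
260 ....................########.......
261 ....................########.......
262 ..........##################.......
263 ..........#################........
264 ..........#################........
265 ...........################........
266 ...........################........
267 ...........################........
268 ...........################........
269 ...........################........
270 ...........#####......#####........
271 ............####......###..........
272 .............###......##...........
273 ...............#......#............
0 -180 9.036960061949515 267.17538479863936
0 -90 18.78314756443737 273.7085891784754
0 0 27.001852690975625 265.44547176388494
0.008 -180 8.873252512693256 265.1777016206758
0.008 -90 18.67272048077797 271.71916036432094
0.008 0 26.939519625164337 263.44593261613306
```

Call:
step_arm --commands '[{"x": -4.5,"y": -1,"z": 0,"spin": 0,"gripper": -0.4},{"x": 0,"y": 0,"z": 0,"spin": 0,"gripper": -0.4},{"x": 0,"y": 0,"z": 0,"spin": 0,"gripper": 1},{"x": 0,"y": 0,"z": 0,"spin": 0,"gripper": 1},{"x": 0,"y": 0,"z": 0,"spin": 0,"gripper": 1},{"x": 0,"y": 0,"z": 0,"spin": 0,"gripper": 1},{"x": 0,"y": 0,"z": 0,"spin": 0,"gripper": 1},{"x": 0,"y": 0,"z": 0,"spin": 0,"gripper": 1},{"x": 0,"y": 0,"z": 0,"spin": 0,"gripper": 1},{"x": 0,"y": 0,"z": 0,"spin": 0,"gripper": 1}]' --force 35

```text
time: 12.4
eef_pos: [0.5046, -0.1414, 0.0752]
tcp_rot: [0.06, 0.998, 0.0, 0.0]
contact_force: [0.1, 1.6, 3.5]
opening: 0.515
finger_force: 35.8
```

Call:
step_arm --commands '[{"x": 0,"y": 0,"z": -15,"spin": 0,"gripper": 1},{"x": 0,"y": 0,"z": -20,"spin": 0,"gripper": 1},{"x": 0,"y": 0,"z": -20,"spin": 0,"gripper": 1},{"x": 0,"y": 0,"z": -20,"spin": 0,"gripper": 1},{"x": 0,"y": 0,"z": -20,"spin": 0,"gripper": 1},{"x": 0,"y": 0,"z": -20,"spin": 0,"gripper": 1},{"x": 0,"y": 0,"z": -20,"spin": 0,"gripper": 1},{"x": 0,"y": 0,"z": -15,"spin": 0,"gripper": 1},{"x": 0,"y": 0,"z": 0,"spin": 0,"gripper": 1},{"x": 0,"y": 0,"z": 0,"spin": 0,"gripper": 1}]'

```text
time: 13.4
eef_pos: [0.504, -0.1412, 0.2244]
tcp_rot: [0.06, 0.998, 0.0, -0.0]
contact_force: [-0.4, -0.7, -4.2]
opening: 0.514
finger_force: 36.4
```

```bash
python3 - <<'E'
from h import *
s=get_state();print(s['eef_pos'],s['contact_force'],s['opening']);plan([.609,.21,.225],n=18,spin=-24.4)
E
```

```text
[ 0.50397805 -0.14119554  0.22435983] [-0.44157077 -0.70187304 -4.24901748] 0.5140657533007854
yaw 173.16 spin -24.4 total tool mm [-62.4 361.2  -0.6]
-3.0 20.0 -0.0 -1.36
-4.0 20.0 -0.0 -1.36
-4.0 20.0 -0.0 -1.36
-5.0 20.0 -0.0 -1.36
-5.0 20.0 -0.0 -1.36
-6.0 20.0 -0.0 -1.36
-6.0 19.0 -0.0 -1.36
-7.0 19.0 -0.0 -1.36
-7.0 19.0 -0.0 -1.36
-8.0 19.0 -0.0 -1.36
-8.0 19.0 -0.0 -1.36
-9.0 18.0 -0.0 -1.36
-9.0 18.0 -0.0 -1.36
-9.0 18.0 -0.0 -1.36
-10.0 18.0 -0.0 -1.36
-10.0 18.0 -0.0 -1.36
-11.0 17.0 -0.0 -1.36
-11.0 17.0 -0.0 -1.36
```

Call:
step_arm --commands '[{"x": -3,"y": 20,"z": 0,"spin": -1.4,"gripper": 1},{"x": -4,"y": 20,"z": 0,"spin": -1.4,"gripper": 1},{"x": -4,"y": 20,"z": 0,"spin": -1.4,"gripper": 1},{"x": -5,"y": 20,"z": 0,"spin": -1.4,"gripper": 1},{"x": -5,"y": 20,"z": 0,"spin": -1.4,"gripper": 1},{"x": -6,"y": 20,"z": 0,"spin": -1.4,"gripper": 1},{"x": -6,"y": 19,"z": 0,"spin": -1.4,"gripper": 1},{"x": -7,"y": 19,"z": 0,"spin": -1.4,"gripper": 1},{"x": -7,"y": 19,"z": 0,"spin": -1.4,"gripper": 1},{"x": -8,"y": 19,"z": 0,"spin": -1.4,"gripper": 1}]'

```text
time: 14.4
eef_pos: [0.5605, 0.0555, 0.2226]
tcp_rot: [-0.063, 0.998, 0.0, -0.002]
contact_force: [-0.2, -0.5, -2.1]
opening: 0.513
finger_force: 36.6
```

Call:
step_arm --commands '[{"x": -8,"y": 19,"z": 0,"spin": -1.4,"gripper": 1},{"x": -9,"y": 18,"z": 0,"spin": -1.4,"gripper": 1},{"x": -9,"y": 18,"z": 0,"spin": -1.3,"gripper": 1},{"x": -9,"y": 18,"z": 0,"spin": -1.3,"gripper": 1},{"x": -10,"y": 18,"z": 0,"spin": -1.3,"gripper": 1},{"x": -10,"y": 18,"z": 0,"spin": -1.3,"gripper": 1},{"x": -11,"y": 17,"z": 0,"spin": -1.3,"gripper": 1},{"x": -11,"y": 17,"z": 0,"spin": -1.3,"gripper": 1},{"x": 0,"y": 0,"z": 0,"spin": 0,"gripper": 1},{"x": 0,"y": 0,"z": 0,"spin": 0,"gripper": 1}]'

```text
time: 15.4
eef_pos: [0.6073, 0.2112, 0.2242]
tcp_rot: [-0.155, 0.988, -0.0, -0.001]
contact_force: [-0.4, 0.0, -2.4]
opening: 0.514
finger_force: 36.7
```

```bash
python3 - <<'E'
from h import *
s=get_state();plan([.609,.21,.195],n=1,yaw=197.6);print(s['eef_pos'])
sleeve(s['eef_pos'],('side',)); c=pickle.load(open('side.pkl','rb'))
cv2.imwrite('pics/s4c.png',cv2.resize(c['color'][90:200,195:315,::-1],None,fx=5,fy=5,interpolation=cv2.INTER_CUBIC))
E
```

```text
yaw -162.17 spin 0.2 total tool mm [-1.3 -1.6 29.2]
-1.0 -2.0 29.2 0.23
[0.60731039 0.21116434 0.22419594]
side 381
axis at tcp z [0.6105 0.2083] tilt x,y deg [ 3.2 -3.6] res 0.0013 ends [-0.0742  0.0406]
```

View pics/s4c.png

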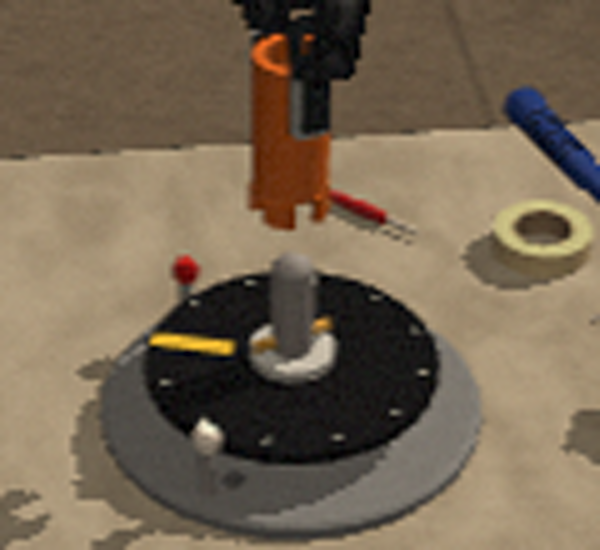

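The sleeve hangs upright above the spindle, with its foot at (288,215) and the spindle nose at (293,258). I'll compare both axes in the same camera.

```bash
python3 - <<'E'
from h import *
c=pickle.load(open('side.pkl','rb')); p=pts(c);ok=c['z_map']>0
hsv=cv2.cvtColor(c['color'],cv2.COLOR_RGB2HSV)
m=(cv2.inRange(hsv,(4,150,50),(16,255,255))>0)&ok&(np.hypot(p[...,0]-.609,p[...,1]-.21)<.05)&(p[...,2]>.155)&(p[...,2]<.25)
sp=ok&(np.hypot(p[...,0]-.609,p[...,1]-.21)<.022)&(p[...,2]>.068)&(p[...,2]<.102)
for nm,k,r in(('sleeve',m,.022),('spindle',sp,.013)):
    Q=p[k]; f=lambda v: np.hypot(Q[:,0]-v[0],Q[:,1]-v[1])-r
    s=least_squares(f,[.609,.21],loss='soft_l1',f_scale=.0015); print(nm,s.x.round(4),np.median(abs(f(s.x))),k.sum())
E
```

```text
sleeve [0.6082 0.2107] 0.001107332874140731 363
spindle [0.6098 0.2102] 0.0008722691412952656 83
```

Call:
step_arm --commands '[{"x": -1.4,"y": -1.2,"z": 5,"spin": 0,"gripper": 1},{"x": 0,"y": 0,"z": 10,"spin": 0,"gripper": 1},{"x": 0,"y": 0,"z": 10,"spin": 0,"gripper": 1},{"x": 0,"y": 0,"z": 4,"spin": 0,"gripper": 1},{"x": 0,"y": 0,"z": 3,"spin": 0,"gripper": 1},{"x": 0,"y": 0,"z": 3,"spin": 0,"gripper": 1},{"x": 0,"y": 0,"z": 3,"spin": 0,"gripper": 1},{"x": 0,"y": 0,"z": 3,"spin": 0,"gripper": 1},{"x": 0,"y": 0,"z": 0,"spin": 0,"gripper": 1},{"x": 0,"y": 0,"z": 0,"spin": 0,"gripper": 1}]'

```text
time: 16.45
eef_pos: [0.6092, 0.21, 0.184]
tcp_rot: [-0.154, 0.988, 0.0, 0.0]
contact_force: [0.2, 1.0, -2.9]
opening: 0.513
finger_force: 36.6
```

Call:
step_arm --commands '[{"x": 0,"y": 0,"z": 4,"spin": 0,"gripper": 1},{"x": 0,"y": 0,"z": 4,"spin": 0,"gripper": 1},{"x": 0,"y": 0,"z": 4,"spin": 0,"gripper": 1},{"x": 0,"y": 0,"z": 4,"spin": 0,"gripper": 1},{"x": 0,"y": 0,"z": 4,"spin": 0,"gripper": 1},{"x": 0,"y": 0,"z": 4,"spin": 0,"gripper": 1},{"x": 0,"y": 0,"z": 4,"spin": 0,"gripper": 1},{"x": 0,"y": 0,"z": 4,"spin": 0,"gripper": 1},{"x": 0,"y": 0,"z": 2,"spin": 0,"gripper": 1},{"x": 0,"y": 0,"z": 0,"spin": 0,"gripper": 1}]'

```text
time: 17.45
eef_pos: [0.6089, 0.2099, 0.1494]
tcp_rot: [-0.154, 0.988, -0.0, -0.0]
contact_force: [-0.6, 0.9, -2.9]
opening: 0.515
finger_force: 36.6
```

Call:
step_arm --commands '[{"x": 0,"y": 0,"z": 2,"spin": 0,"gripper": 1},{"x": 0,"y": 0,"z": 2,"spin": 0,"gripper": 1},{"x": 0,"y": 0,"z": 2,"spin": 0,"gripper": 1},{"x": 0,"y": 0,"z": 2,"spin": 0,"gripper": 1},{"x": 0,"y": 0,"z": 2,"spin": 0,"gripper": 1},{"x": 0,"y": 0,"z": 2,"spin": 0,"gripper": 1},{"x": 0,"y": 0,"z": 2,"spin": 0,"gripper": 1},{"x": 0,"y": 0,"z": 1,"spin": 0,"gripper": 1},{"x": 0,"y": 0,"z": 0,"spin": 0,"gripper": 1},{"x": 0,"y": 0,"z": 0,"spin": 0,"gripper": 1}]'

```text
time: 18.45
eef_pos: [0.6092, 0.21, 0.135]
tcp_rot: [-0.154, 0.988, 0.0, 0.0]
contact_force: [-0.1, 0.4, -2.8]
opening: 0.512
finger_force: 36.6
```

Call:
step_arm --commands '[{"x": 0,"y": 0,"z": 1.5,"spin": 0,"gripper": 1},{"x": 0,"y": 0,"z": 1.5,"spin": 0,"gripper": 1},{"x": 0,"y": 0,"z": 1.5,"spin": 0,"gripper": 1},{"x": 0,"y": 0,"z": 1.5,"spin": 0,"gripper": 1},{"x": 0,"y": 0,"z": 1.5,"spin": 0,"gripper": 1},{"x": 0,"y": 0,"z": 1.5,"spin": 0,"gripper": 1},{"x": 0,"y": 0,"z": 1,"spin": 0,"gripper": 1},{"x": 0,"y": 0,"z": 1,"spin": 0,"gripper": 1},{"x": 0,"y": 0,"z": 0,"spin": 0,"gripper": 1},{"x": 0,"y": 0,"z": 0,"spin": 0,"gripper": 1}]'

```text
time: 19.45
eef_pos: [0.6095, 0.2101, 0.1252]
tcp_rot: [-0.154, 0.988, 0.0, 0.0]
contact_force: [-2.7, -0.2, 4.9]
opening: 0.508
finger_force: 37.2
```

Call:
step_arm --commands '[{"x": 0,"y": 0,"z": -0.5,"spin": 3,"gripper": 1},{"x": 0,"y": 0,"z": 0,"spin": 4,"gripper": 1},{"x": 0,"y": 0,"z": 0,"spin": 4,"gripper": 1},{"x": 0,"y": 0,"z": 0,"spin": 5,"gripper": 1},{"x": 0,"y": 0,"z": 0,"spin": 5,"gripper": 1},{"x": 0,"y": 0,"z": 0,"spin": 5,"gripper": 1},{"x": 0,"y": 0,"z": 0,"spin": 5,"gripper": 1},{"x": 0,"y": 0,"z": 0,"spin": 4,"gripper": 1},{"x": 0,"y": 0,"z": 0,"spin": 2,"gripper": 1},{"x": 0,"y": 0,"z": 0,"spin": 0,"gripper": 1}]'

```text
time: 20.45
eef_pos: [0.6095, 0.2105, 0.1252]
tcp_rot: [0.167, 0.986, 0.001, 0.001]
contact_force: [-1.6, 1.1, 4.1]
opening: 0.513
finger_force: 37.1
```

```bash
cat > m.py <<'E'
from h import *
A=np.array([.609,.2105]); s=get_state(); print(s['eef_pos'],s['contact_force'],s['wrist_torque'],s['time'])
for n in('side','top'):
    c=look(n); p=pts(c); hs=cv2.cvtColor(c['color'],cv2.COLOR_RGB2HSV); d=np.hypot(p[...,0]-A[0],p[...,1]-A[1])
    y=(cv2.inRange(hs,(20,120,60),(34,255,255))>0)&(d<.1)&(abs(p[...,2]-.042)<.006); r=(cv2.inRange(hs,(0,150,60),(4,255,255))>0)&(d<.13)&(d>.08)&(abs(p[...,2]-.055)<.012)
    for nm,k in(('stripe',y),('red',r)):
        if k.sum():
            q=p[k].mean(0)[:2]; print(n,nm,k.sum(),q.round(4),'az',np.degrees(np.arctan2(*(q-A)[::-1])).round(1))
E
python3 m.py
```

```text
[0.60953279 0.21051555 0.12520844] [-1.55676569  1.05296323  4.12744039] [0.17855752 0.39195003 0.03720922] 20.45
side stripe 53 [0.5706 0.2568] az 129.7
side red 18 [0.5523 0.2871] az 126.5
```

Call:
step_arm --commands '[{"x": 0,"y": 0,"z": 0,"spin": 1,"gripper": 1},{"x": 0,"y": 0,"z": 0,"spin": 1,"gripper": 1},{"x": 0,"y": 0,"z": 0,"spin": 1,"gripper": 1},{"x": 0,"y": 0,"z": 0,"spin": 1,"gripper": 1},{"x": 0,"y": 0,"z": 0,"spin": 0,"gripper": 1},{"x": 0,"y": 0,"z": 0,"spin": 0,"gripper": 1},{"x": 0,"y": 0,"z": 0,"spin": 0,"gripper": 1},{"x": 0,"y": 0,"z": 0,"spin": 0,"gripper": 1},{"x": 0,"y": 0,"z": 0,"spin": -1,"gripper": 1},{"x": 0,"y": 0,"z": 0,"spin": -1,"gripper": 1}]'

```text
time: 21.55
eef_pos: [0.6095, 0.2102, 0.1252]
tcp_rot: [0.185, 0.983, 0.0, 0.0]
contact_force: [-2.0, 0.9, 5.2]
opening: 0.508
finger_force: 37.3
```

```bash
python3 m.py
```

```text
[0.60951725 0.21024619 0.12517121] [-1.97595353  0.9079964   5.15542131] [ 0.2958933   0.42030145 -0.09759178] 21.55
side stripe 49 [0.5733 0.2598] az 125.9
side red 18 [0.5524 0.2875] az 126.3
```

Call:
step_arm --commands '[{"x": 0,"y": 0,"z": -1,"spin": 0,"gripper": 1},{"x": 0,"y": 0,"z": 0,"spin": 0,"gripper": -0.6},{"x": 0,"y": 0,"z": 0,"spin": 0,"gripper": -0.6},{"x": 0,"y": 0,"z": 0,"spin": 0,"gripper": -0.6},{"x": 0,"y": 0,"z": 0,"spin": 0,"gripper": -0.6},{"x": 0,"y": 0,"z": 0,"spin": 0,"gripper": -0.6},{"x": 0,"y": 0,"z": 0,"spin": 0,"gripper": -0.6},{"x": 0,"y": 0,"z": 0,"spin": 0,"gripper": -0.6},{"x": 0,"y": 0,"z": 0,"spin": 0,"gripper": -0.6},{"x": 0,"y": 0,"z": 0,"spin": 0,"gripper": -0.6}]'

```text
time: 22.65
eef_pos: [0.6092, 0.21, 0.1255]
tcp_rot: [0.184, 0.983, -0.0, 0.0]
contact_force: [0.1, 0.3, 0.3]
opening: 0.801
finger_force: 0.0
```

Call:
step_arm --commands '[{"x": 0,"y": 0,"z": -5,"spin": 0,"gripper": -0.6},{"x": 0,"y": 0,"z": -10,"spin": 0,"gripper": -0.6},{"x": 0,"y": 0,"z": -15,"spin": 0,"gripper": -0.6},{"x": 0,"y": 0,"z": -15,"spin": 0,"gripper": -0.6},{"x": 0,"y": 0,"z": -15,"spin": 0,"gripper": -0.6},{"x": 0,"y": 0,"z": -15,"spin": 0,"gripper": -0.6},{"x": 0,"y": 0,"z": -15,"spin": 0,"gripper": -0.6},{"x": 0,"y": 0,"z": -10,"spin": 0,"gripper": -0.6},{"x": 0,"y": 0,"z": 0,"spin": 0,"gripper": -0.6},{"x": 0,"y": 0,"z": 0,"spin": 0,"gripper": -0.6}]'

```text
time: 23.65
eef_pos: [0.609, 0.21, 0.2253]
tcp_rot: [0.184, 0.983, -0.0, -0.0]
contact_force: [-0.2, -0.2, -0.2]
opening: 0.797
finger_force: 0.0
```

```bash
python3 m.py; python3 -c "
from h import *
sleeve([.609,.2105,.1],('side',))
c=pickle.load(open('side.pkl','rb'))
cv2.imwrite('pics/s5c.png',cv2.resize(c['color'][90:230,180:320,::-1],None,fx=4,fy=4,interpolation=cv2.INTER_CUBIC))"
```

```text
[0.60899848 0.20997744 0.22530156] [-0.18800477 -0.19273035 -0.24856417] [ 0.00534484  0.01581587 -0.02460296] 23.65
side stripe 49 [0.5734 0.2598] az 125.9
side red 19 [0.5526 0.2877] az 126.1
side 463
axis at tcp z [0.6096 0.2094] tilt x,y deg [-0.8 -1.7] res 0.0014 ends [-0.0546  0.0505]
```

View pics/s5c.png

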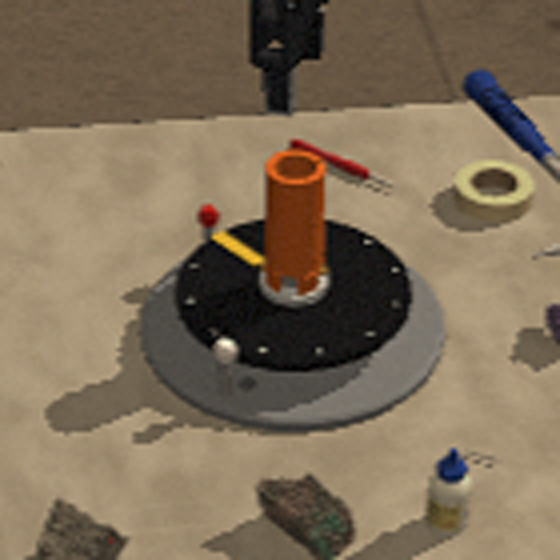

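The sleeve is home on the flange at (293,285). The stripe runs from (262,262) to (215,237), straight at the red post at (208,215). The gripper is clear and the bystanders haven't moved.

```bash
python3 -c "
from plant import *
print(sign_off())"
```

```text
the job is handed in; nothing more can be done
None
```

The job is handed in at about 24 s of the 54 s allowed: the sleeve sits fully home on the spindle, released, and the stripe measures within about 1° of the red-capped post; the hand-in returned no verdict.

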